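Set the grind on the bakery counter's squat seed mill

TASK

Set the grind on the squat mill, the lower of the two steel seed mills on the bakery counter: turn the ring on its top clockwise until the burrs touch and it stops, then back it off two clicks (two small marks on its dial, 60 degrees in all) and let go. Leave the tall mill's setting as it is.

Things in the scene. Friction and masses are not known exactly. Their poses are not given: they have to be found in the camera images.
- squat_mill_ring (a joint): Squat mill's adjustment ring, rad: 0 is the stop where the burrs touch (fully clockwise seen from above); grows counter-clockwise, to 1.9. A click is one dial mark, 30 degrees (0.524 rad), marked but not felt: the ring turns smoothly against about 0.15 N m of friction and stays where it is left. Starts between 0.4 and 1.4.
- squat_mill_ring_top (a point): Centre of the top of the squat mill's ring, 147 mm above the counter, on its vertical axis; z up, turns with the ring. The ring is a round knurled steel collar 56 mm across with a dark feed mouth in its top; grip it across the diameter at any yaw. Its straight side reaches 33 mm below this point, to a 68 mm wide flange that turns with it.
- squat_mill: Round steel mill, 120 mm foot, bolted down; origin under its centre, z up. Fixed dial under the ring: 120 mm disc, top at 110 mm; its long black mark, 45 degrees clockwise of body x, is where the ring's black pointer stands at burr touch; short marks every 30 degrees counter-clockwise from it. Outlet block on -x, 70 mm out. The tall mill has the same dial and ring but is 242 mm high.
- tall_mill_pointer (a point): Tip of the pointer on the tall mill's ring, 45 mm from that mill's axis and 210 mm above the counter. The tall mill is bolted down at least 0.24 m from the squat one, axis to axis; its ring turns as easily and must not be turned.

How it is judged:
On the way:
1. the squat mill's ring is turned clockwise to its stop, the burrs touching (value of joint squat_mill_ring below 0.06 rad), for 0.1 s.
At the end, for the whole second after the job is handed in: After having been at its stop, the squat mill's ring rests two clicks (60 degrees, within 13 degrees) counter-clockwise of it (value of joint squat_mill_ring between 0.82 and 1.274 rad and velocity of joint squat_mill_ring between -0.05 and 0.05 rad/s); the robot touches nothing.
It fails at once if the tall mill's ring is turned (its pointer moves more than 8 mm) (distance of tall_mill_pointer from where it was at the start of the episode above 0.008 m).
It also fails if it takes over 38 s, if anything falls off the work surface, if the arm or the gripper's body presses on something with over 40 N, if the wrist force passes 120 N, or if a joint passes its speed limit or range.

ROBOT

A 7-joint arm with a two-finger parallel gripper is mounted at the origin on the work surface. World frame = base frame: x ahead of the robot, y to its left, z up, the work surface at z = 0. Lengths are in m, angles in rad, forces in N, time in s.
With the tool pointing down it reaches from about 0.4 to 0.875 m from the base axis. Payload 6.5 kg.
Tool frame: the origin (TCP) lies at the very end of the fingers, on their centre line; the grasp point (between the pads) lies 19 mm behind it; z points along the fingers, y is the line along which they close (so a half turn about z gives the same grasp; the last joint's range is limited). The gripper opens to 85 mm and grips with 20 to 120 N. Pads are 22 mm wide; open, the fingers measure 114 mm over their backs; the gripper's body (76 mm by 85 mm) begins 54 mm behind the grasp point. The pads swing forward as they close: fully open they stand 13 mm farther back than shut.
Start: joints at [1.181, 0.536, -0.004, 1.538, 0.003, 1.067, -0.071], TCP at [0.207, -0.616, 0.231] pointing down, gripper open.
Joint ranges: [-2.7, 2.7], [-0.37, 2.16], [-1.27, 1.26], [0.24, 2.4], [-1.31, 4.45], [0.19, 1.91], [-2.76, 2.76]. Speed limits (rad/s): [2.39, 2.39, 3.14, 3.14, 3.14, 3.14, 3.14].

INTERFACE

Orientations are given as a unit quaternion [w, x, y, z].
In Python, from bench import manip, viewer, close_job, finder gives the robot as it stands. The module is installed in compiled form; this text tells all that it offers.
- The arm moves only by the shell command python3 -m pendant 'ROWS' [OPENING]. ROWS is JSON, a list of rows, each a list of 2 entries, a list of its own where there are three numbers: the shift along the world's x, y, z in cm, then the turn about the world's z in degrees. In form: [[[dx, dy, dz], twist], ...]. A call has 1 to 10 rows; each row is the pose to reach, as a shift and turn from the pose commanded when the call began; what a row does not reach only later rows make up. A row lasts 1/12 s, in which the tool goes at most 41.7 mm and 7.16 degrees, less where a joint would pass 70% of its speed; a pose out of reach is approached as far as the arm can. A call with a gripper value outside its range is refused whole. OPENING is the finger opening in cm, from 0 to 8.54, set as the call begins (- or left out, the last holds). The fingers move at their own pace and stop on an object; the grip force is fixed at half the most. Time passes only in rows, so rows that repeat a pose let the fingers close. It gives the time, the measured TCP pose, the force, the opening and the grip force at its end, in the units of the state.
- manip.sense(): the state, without advancing time (a new reading comes with each control period).
- viewer.read_camera(name): name is "side" or "top" or "wrist"; returns (picture, depth): 400x640x3 uint8, blue, green, red; 400x640 float32, m along the optical axis (not along the pixel's ray), 0 where there is no reading.
- viewer.camera_params(name): a dict with "fov_y" (degrees; the focal length in pixels is half the picture's height over the tangent of half this angle, whatever the lens; pixels are square), "cx", "cy" (the principal point, pixels), "world_to_cam" (4x4, takes a point from world to camera coordinates). Camera axes: x right, y down, z forward; pixel columns grow to the right and rows downward; lengths in m; the calibration is good to about 2 mm. A picture is of the moment at which its call begins: read the wrist's pose just before it. camera_params takes no time and is no camera call; for the wrist camera it gives the pose at the moment of the call.
- close_job(): hands the job in; it is judged then, once.
Trained networks look in the newest picture that a camera, given by its name, has taken for a name from the list of things; names that differ only in an ending like _2 or _b are one class to them, and where a whole thing is asked for, a point or a joint stands for the part that bears it (a point fixed in the world has none). Each returns a list of dicts, best first, with "p" (0 to 1); they miss things now and then, are a little off and sometimes report something else, mostly with a low value. They report only what shows in the picture. A call takes as long as a camera call.
- finder.spot_in(camera, label): "location" ([x, y, z] in m, in world coordinates, good to about 4 mm: the middle of the surface that is visible of it).
The state is a dict: "clock": time; "joints": joint angles; "qd": joint speeds; "joint_efforts": joint torques, N m; "eef_pos": TCP position; "orientation": TCP orientation; "ft_force": force on the tool from outside, world axes, zero at the start; "torque": the same for the moment, N m; "grip_width": finger opening in m; "finger_force": force on a finger pad.
Only numpy, scipy, OpenCV 4.12 (cv2) and the standard library are available. Lean on these libraries where they do the work, as an engineer would, in place of code of your own. Each camera call takes 0.05 s, during which the arm holds its last target. There are 200 camera calls.

## Working session

There is one attempt and no reset: what is moved stays moved. The work goes in short steps, Python scripts to look and compute and a shell command to move; the robot and the scene stay as the last step left them, time stands still between calls to the robot, and variables do not carry over. Pictures are saved under pics/ and viewed, at most 10 in all, crops included, and the job is handed in when it is done.

```bash
mkdir -p pics; cat > h.py <<'E'
import numpy as np, cv2
from bench import manip, viewer, close_job, finder
def K(n):
    c=viewer.camera_params(n); return 200/np.tan(np.radians(c["fov_y"])/2),c["cx"],c["cy"],np.array(c["world_to_cam"])
def w2p(n,P):
    f,cx,cy,T=K(n); q=T@np.append(P,1); return np.round([cx+f*q[0]/q[2],cy+f*q[1]/q[2],q[2]],3)
def cloud(n,d):
    f,cx,cy,T=K(n); v,u=np.mgrid[:400,:640]
    P=np.stack([(u-cx)*d/f,(v-cy)*d/f,d,np.ones_like(d)],-1)
    W=(P@np.linalg.inv(T).T)[...,:3]; W[d<=0]=np.nan; return W
E
python3 - <<'E'
from h import *
s=manip.sense(); print({k:np.round(v,3) for k,v in s.items()})
ims=[]
for n in("top","side"):
    im,d=viewer.read_camera(n); ims.append(im)
    for l in("squat_mill","squat_mill_ring_top","tall_mill_pointer"):
        print(n,l,[(np.round(r["location"],3),round(r["p"],2)) for r in finder.spot_in(n,l)[:3]])
    W=cloud(n,d); np.save(n+".npy",W)
    print(n,"robot-free pts")
    for lo,hi in((.14,.154),(.235,.249)):
        m=(W[...,2]>lo)&(W[...,2]<hi)&(np.hypot(W[...,0],W[...,1])>.3); k,l,st,c=cv2.connectedComponentsWithStats(m.astype(np.uint8))
        for i in range(1,k):
            if st[i,4]>40: 
                q=W[l==i]; print(lo,st[i],q.min(0).round(3),q.max(0).round(3),q.mean(0).round(3))
    print(n,np.round(np.linalg.inv(K(n)[3])[:3,3],2))
cv2.imwrite("pics/a.png",cv2.resize(np.vstack(ims),(480,600)))
cv2.imwrite("pics/top.png",ims[0])
E
```

```text
{'clock': np.float64(0.0), 'joints': array([ 1.181,  0.537, -0.004,  1.539,  0.003,  1.067, -0.071]), 'qd': array([-0.001,  0.   , -0.   , -0.001,  0.001, -0.001, -0.   ]), 'joint_efforts': array([-1.0000e-03, -5.8342e+01,  1.0480e+00, -2.5910e+01,  1.2000e-02,
        1.0000e-02, -0.0000e+00]), 'eef_pos': array([ 0.207, -0.616,  0.23 ]), 'orientation': array([-0.001,  0.987,  0.161, -0.   ]), 'ft_force': array([ 0.613, -0.588,  0.705]), 'torque': array([-0.069, -0.014, -0.029]), 'finger_force': np.float64(0.0), 'grip_width': np.float64(0.086)}
top squat_mill [(array([ 0.499, -0.162,  0.108]), 0.72)]
top squat_mill_ring_top [(array([ 0.507, -0.167,  0.151]), 0.79)]
top tall_mill_pointer [(array([0.518, 0.174, 0.238]), 0.7)]
top robot-free pts
0.14 [388 196  31  31 724] [ 0.48  -0.199  0.14 ] [ 0.536 -0.143  0.152] [ 0.508 -0.171  0.147]
0.235 [184 176  35  35 954] [0.492 0.154 0.235] [0.548 0.209 0.247] [0.519 0.181 0.242]
top [0.4  0.01 0.9 ]
side squat_mill [(array([ 0.495, -0.148,  0.109]), 0.93)]
side squat_mill_ring_top [(array([ 0.501, -0.162,  0.144]), 0.84)]
side tall_mill_po
[... 815 characters left out ...]
11 -0.666  0.148]
0.14 [598  70  32  18 129] [ 0.305 -0.797  0.14 ] [ 0.373 -0.754  0.154] [ 0.333 -0.766  0.149]
0.14 [545  74  31  16 163] [ 0.395 -0.701  0.14 ] [ 0.463 -0.652  0.154] [ 0.423 -0.665  0.148]
0.14 [581  88  33  18 177] [ 0.304 -0.695  0.14 ] [ 0.374 -0.654  0.154] [ 0.336 -0.664  0.148]
0.14 [390 165  29  23 499] [ 0.48  -0.201  0.14 ] [ 0.535 -0.143  0.151] [ 0.506 -0.169  0.146]
0.14 [243 292  47  20 168] [0.475 0.164 0.14 ] [0.521 0.225 0.154] [0.487 0.201 0.147]
0.235 [561   0  79  28 460] [ 0.355 -0.888  0.235] [ 0.552 -0.874  0.249] [ 0.444 -0.882  0.242]
0.235 [ 238  237   40   35 1044] [0.49  0.154 0.235] [0.546 0.21  0.244] [0.517 0.184 0.241]
side [0.2  0.38 0.77]
```

View pics/a.png

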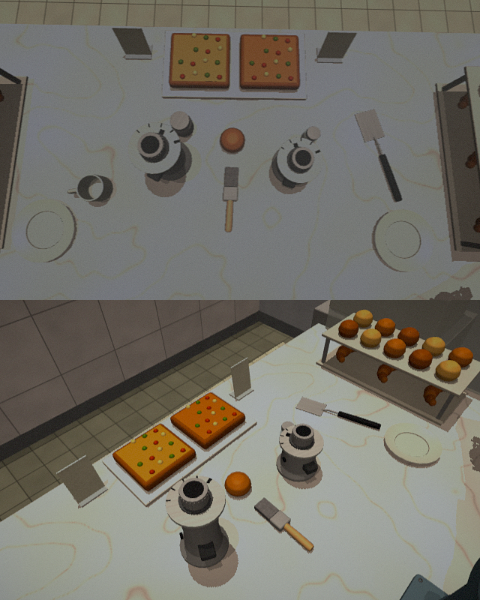

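```bash
python3 - <<'E'
from h import *
im=cv2.imread("pics/top.png"); c=im[165:255,350:470]
c=cv2.resize(c,None,fx=6,fy=6,interpolation=cv2.INTER_CUBIC); cv2.imwrite("pics/b.png",cv2.convertScaleAbs(c,alpha=1.5))
W=np.load("top.npy")
r=np.hypot(W[...,0]-.508,W[...,1]+.171)
m=(r<.16)&(r>.063)&(W[...,2]>.02); k,l,st,ce=cv2.connectedComponentsWithStats(m.astype(np.uint8))
for i in range(1,k):
    if st[i,4]>15: q=W[l==i]; print(st[i],q.min(0).round(3),q.max(0).round(3),q.mean(0).round(3))
m=(r<.13)&(r>.04)&(W[...,2]>.115); print(m.sum(), W[m].round(3)[:10])
print(w2p("top",[.508,-.171,.147]),w2p("top",[.608,-.171,.147]),w2p("top",[.508,-.071,.147]))
E
```

```text
[403 168  25  22 354] [ 0.57  -0.239  0.022] [ 0.61  -0.2    0.079] [ 0.588 -0.217  0.069]
[320 183   7  17  53] [ 0.55  -0.031  0.02 ] [ 0.586 -0.018  0.039] [ 0.566 -0.026  0.029]
[376 242  18   9  74] [ 0.439 -0.167  0.047] [ 0.455 -0.134  0.069] [ 0.446 -0.149  0.063]
4 [[ 0.553 -0.165  0.116]
 [ 0.549 -0.161  0.115]
 [ 0.549 -0.165  0.116]
 [ 0.547 -0.156  0.117]]
[403.519 210.435   0.768] [401.874 158.556   0.787] [349.982 209.884   0.766]
```

View pics/b.png

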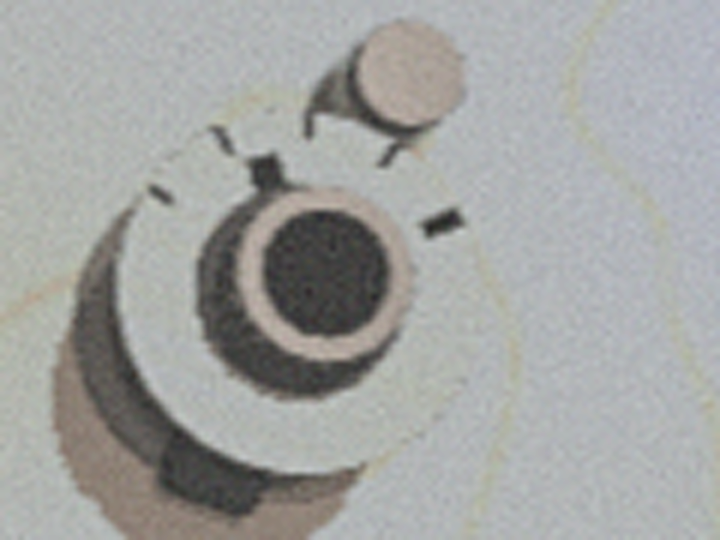

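```bash
python3 - <<'E'
from h import *
# angles of marks/pointer by intersecting pixel rays with plane z
f,cx,cy,T=K("top"); Ti=np.linalg.inv(T)
def az(p,z):
    u,v=350+p[0]/6,165+p[1]/6
    d=Ti[:3,:3]@[(u-cx)/f,(v-cy)/f,1]; o=Ti[:3,3]; P=o+d*(z-o[2])/d[2]
    e=P[:2]-[.508,-.171]; return np.degrees(np.arctan2(e[1],e[0])).round(1),np.hypot(*e).round(4)
for p in((443,222),(393,152),(310,122),(222,138),(160,193)): print(az(p,.11))
print("ptr",az((265,170),.115))
E
python3 -m pendant '[[[2.0,3.0,0],4],[[5.0,7.4,0],8],[[7.0,10.4,0],12],[[9.0,13.4,0],16],[[11,16.4,0],20],[[13,19.4,0],20],[[15,22.4,0],20],[[17,25.4,0],20],[[19,28.4,0],20],[[21,31.4,0],20]]' 8.54
```

```text
(np.float64(-65.3), np.float64(0.0542))
(np.float64(-36.3), np.float64(0.0569))
(np.float64(-6.7), np.float64(0.056))
(np.float64(24.5), np.float64(0.0548))
(np.float64(54.3), np.float64(0.0536))
ptr (np.float64(14.4), np.float64(0.0396))
clock: 1.23
eef_pos: [0.4175, -0.3008, 0.2316]
orientation: [0.0, 0.944, 0.33, 0.0]
ft_force: [0.3, -1.3, 0.3]
grip_width: 0.0856
finger_force: 0.0
```

```bash
python3 -m pendant '[[[2.1,3.0,0],0],[[4.2,6.0,0],0],[[6.3,9.0,0],0],[[8.4,12.0,0],0],[[9.1,13.0,0],0],[[9.1,13.0,0],0],[[9.1,13.0,0],0]]'
python3 - <<'E'
from h import *
s=manip.sense(); print(s["joints"].round(3),s["eef_pos"].round(4))
im,d=viewer.read_camera("wrist"); cv2.imwrite("pics/w1.png",im); W=cloud("wrist",d)
r=np.hypot(W[...,0]-.508,W[...,1]+.171)
m=(r<.05)&(abs(W[...,2]-.147)<.004); q=W[m]
print(m.sum())
if m.sum()>50:
  print(q.min(0).round(4),q.max(0).round(4),cv2.minEnclosingCircle(q[:,:2].astype(np.float32)), np.percentile(q[:,:2],[1,99],axis=0).round(4))
print([(np.round(r["location"],3),r["p"]) for r in finder.spot_in("wrist","squat_mill_ring_top")[:2]])
E
```

```text
clock: 1.82
eef_pos: [0.5078, -0.1721, 0.2312]
orientation: [0.0, 0.944, 0.331, -0.0]
ft_force: [-1.0, -0.9, 0.3]
grip_width: 0.0853
finger_force: 0.0
[ 0.468  0.359 -0.281  1.828  0.119  0.971 -0.76 ] [ 0.5078 -0.1721  0.2312]
4823
[ 0.4807 -0.1996  0.143 ] [ 0.5361 -0.1445  0.1492] ((0.5082840919494629, -0.17209990322589874), 0.028037074953317642) [[ 0.4829 -0.1976]
 [ 0.5345 -0.146 ]]
[(array([ 0.515, -0.166,  0.147]), 0.93)]
```

View pics/w1.png

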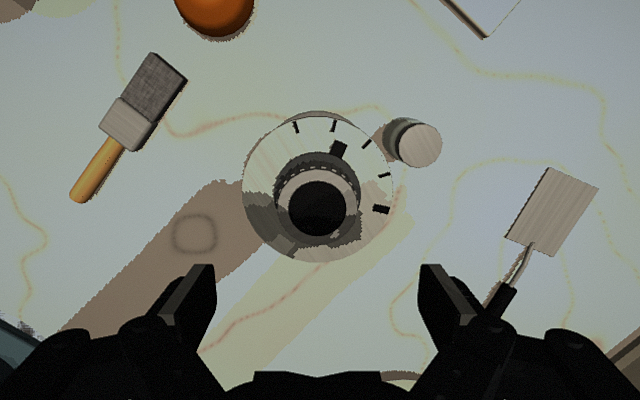

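The wrist view shows the ring at about (317,208), its pointer at (339,149), the long mark at (381,209), and the fingers straddling it. The TCP is centred to within 1 mm, so I'll go down and grip.

```bash
python3 -m pendant '[[[0,0,-3],0],[[0,0,-6],0],[[0,0,-8.5],0],[[0,0,-10],0],[[0,0,-10.8],0],[[0,0,-11.1],0],[[0,0,-11.1],0]]'
python3 -m pendant '[[[0,0,0],0],[[0,0,0],0],[[0,0,0],0],[[0,0,0],0],[[0,0,0],0],[[0,0,0],0],[[0,0,0],0],[[0,0,0],0],[[0,0,0],0],[[0,0,0],0]]' 4.5
```

```text
clock: 2.5
eef_pos: [0.5074, -0.1732, 0.1203]
orientation: [0.0, 0.944, 0.329, -0.0]
ft_force: [0.4, 0.4, 0.2]
grip_width: 0.0852
finger_force: 0.0
clock: 3.33
eef_pos: [0.5082, -0.1721, 0.1219]
orientation: [0.0, 0.944, 0.33, 0.0]
ft_force: [-3.3, 2.0, 9.7]
grip_width: 0.0539
finger_force: 61.9
```

```bash
python3 -m pendant '[[[0,0,0],-3],[[0,0,0],-8],[[0,0,0],-14],[[0,0,0],-20],[[0,0,0],-26],[[0,0,0],-32],[[0,0,0],-38],[[0,0,0],-44],[[0,0,0],-48],[[0,0,0],-50]]'
python3 - <<'E'
from h import *
s=manip.sense();q=s["orientation"];print(s["torque"].round(2),s["ft_force"].round(1),np.degrees(2*np.arctan2(q[2],q[1])).round(1),s["joints"].round(2))
E
```

```text
clock: 4.17
eef_pos: [0.508, -0.1715, 0.1218]
orientation: [-0.0, 0.995, -0.101, 0.0]
ft_force: [-4.2, 3.2, 9.6]
grip_width: 0.0542
finger_force: 62.2
[0.48 0.96 0.14] [-4.2  3.2  9.6] -11.6 [ 0.27  0.5  -0.04  1.92  0.02  0.72 -1.55]
```

```bash
python3 -m pendant '[[[0,0,0],-5],[[0,0,0],-10],[[0,0,0],-15],[[0,0,0],-19],[[0,0,0],-22],[[0,0,0],-24],[[0,0,0],-26],[[0,0,0],-28],[[0,0,0],-29],[[0,0,0],-30]]'
cat > t.py <<'E'
from h import *
s=manip.sense();q=s["orientation"];print(s["torque"].round(2),s["ft_force"].round(1),np.degrees(2*np.arctan2(q[2],q[1])).round(1),s["joints"].round(2))
E
python3 t.py
```

```text
clock: 5.0
eef_pos: [0.5082, -0.1711, 0.1219]
orientation: [-0.001, 0.935, -0.353, 0.0]
ft_force: [-3.7, 2.8, 10.8]
grip_width: 0.0546
finger_force: 62.2
[0.55 0.91 0.81] [-3.7  2.8 10.8] -41.4 [ 0.17  0.5   0.1   1.93 -0.07  0.72 -1.99]
```

```bash
python3 -m pendant '[[[0,0,0],-1],[[0,0,0],-2],[[0,0,0],-3],[[0,0,0],-3]]' >/dev/null; python3 t.py;  python3 -m pendant '[[[0,0,0],-1],[[0,0,0],-2],[[0,0,0],-3],[[0,0,0],-3]]'; python3 t.py
```

```text
[-0.05  0.5   2.02] [-2.3  0.   9. ] -44.0 [ 0.16  0.5   0.11  1.93 -0.08  0.72 -2.03]
clock: 5.67
eef_pos: [0.51, -0.1731, 0.1219]
orientation: [0.0, 0.916, -0.402, 0.003]
ft_force: [2.4, -3.1, 6.7]
grip_width: 0.0541
finger_force: 64.7
[-0.84 -0.45  1.06] [ 2.4 -3.1  6.7] -47.4 [ 0.15  0.5   0.12  1.93 -0.09  0.71 -2.08]
```

```bash
python3 -m pendant '[[[0,0,0],3],[[0,0,0],8],[[0,0,0],14],[[0,0,0],20],[[0,0,0],26],[[0,0,0],32],[[0,0,0],38],[[0,0,0],44],[[0,0,0],50],[[0,0,0],54]]'; python3 t.py;  python3 -m pendant '[[[0,0,0],3],[[0,0,0],6],[[0,0,0],7],[[0,0,0],7]]'; python3 t.py
python3 - <<'E'
from h import *
im,d=viewer.read_camera("wrist"); cv2.imwrite("pics/w2.png",im)
E
```

```text
clock: 6.5
eef_pos: [0.5107, -0.1714, 0.1219]
orientation: [-0.0, 0.998, 0.059, 0.003]
ft_force: [3.5, 3.6, 4.9]
grip_width: 0.0542
finger_force: 64.6
[ 0.58 -0.96 -0.2 ] [3.5 3.6 4.9] 6.7 [ 0.33  0.5  -0.12  1.92  0.08  0.72 -1.28]
clock: 6.83
eef_pos: [0.5107, -0.1712, 0.1219]
orientation: [-0.0, 0.993, 0.118, 0.003]
ft_force: [3.3, 3.6, 6.1]
grip_width: 0.0544
finger_force: 64.6
[ 0.62 -0.9   0.18] [3.3 3.6 6.1] 13.5 [ 0.36  0.5  -0.15  1.92  0.1   0.73 -1.18]
```

View pics/w2.png

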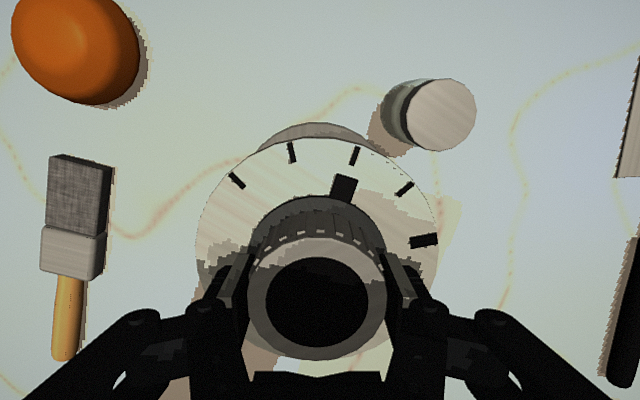

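The pointer at (343,188) lines up with the second short mark (354,155), counting from the long mark at (424,240). Next I'll open the fingers, lift off and check.

```bash
python3 -m pendant '[[[0,0,0],0],[[0,0,0],0],[[0,0,0],0],[[0,0,0],0],[[0,0,0],0],[[0,0,0],0],[[0,0,0],0],[[0,0,0],0]]' 8.54;  python3 -m pendant '[[[0,0,1],0],[[0,0,3],0],[[0,0,6],0],[[0,0,9],0],[[0,0,11],0],[[0,0,12],0],[[0,0,12],0],[[0,0,12],0]]'
python3 - <<'E'
from h import *
im,d=viewer.read_camera("wrist"); cv2.imwrite("pics/w3.png",im[60:340,150:500])
E
```

```text
clock: 7.55
eef_pos: [0.5077, -0.1722, 0.1202]
orientation: [-0.0, 0.993, 0.118, -0.0]
ft_force: [-0.8, 0.2, 0.1]
grip_width: 0.0855
finger_force: 0.0
clock: 8.22
eef_pos: [0.5076, -0.1721, 0.2401]
orientation: [0.0, 0.993, 0.118, -0.0]
ft_force: [-0.1, -0.7, -0.8]
grip_width: 0.0855
finger_force: 0.0
```

View pics/w3.png

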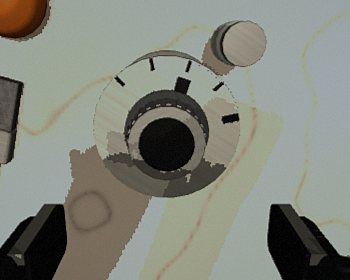

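The pointer at crop (182,85) sits close to the second mark (189,66). I'll measure the angle before handing in.

```bash
python3 - <<'E'
from h import *
f,cx,cy,T=K("wrist"); Ti=np.linalg.inv(T)
def az(p,z):
    d=Ti[:3,:3]@[(p[0]+150-cx)/f,(p[1]+60-cy)/f,1]; o=Ti[:3,3]; P=o+d*(z-o[2])/d[2]
    e=P[:2]-[.5083,-.1721]; return np.degrees(np.arctan2(e[1],e[0])).round(1),np.hypot(*e).round(4)
for p in((231,118),(218,86),(189,66),(152,64),(120,81)): print(az(p,.11))
print("ptr",az((182,85),.115))
E
```

```text
(np.float64(-64.0), np.float64(0.0518))
(np.float64(-33.2), np.float64(0.0536))
(np.float64(-3.7), np.float64(0.0544))
(np.float64(26.5), np.float64(0.0548))
(np.float64(56.2), np.float64(0.055))
ptr (np.float64(-2.2), np.float64(0.0396))
```

The pointer is about 61.5° from the long mark, within the ±13° tolerance.

```bash
python3 -c "
from h import *
print(close_job())"
```

```text
the job is handed in; nothing more can be done
None
```

I turned the squat mill's ring clockwise to its stop, backed it off to about 61° (two clicks) and released it; the arm never went near the tall mill, and the job is handed in (no verdict was returned).

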